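# Change the sample pot under the probe head

## Task

The sample pot in the carrier under the probe head has been measured: draw the carrier out by its upright tab, then take that pot off and stand it in the shallow white return tray. Stand the other low pot from the bench (not the tall one, which does not fit under the head) in the carrier's pocket, and slide the carrier back under the head until it is fully home against its back stop. Keep the pots upright, do not knock the probe head, and leave the tall pot, the tube rack and the two bottles where they are.

Things in the scene. Friction and masses are not known exactly. Their poses are not given: they have to be found in the camera images.
- station: Fixed measuring station: steel base plate 12 mm thick, 130 mm wide, from its x = -260 to +140 mm, white column 240 mm tall from x = +55 mm. Origin: at bench height straight below the probe axis; own x level, pointing into the machine (the way the carrier is pushed in), z up; -x is the open front. The space under the head is open on both sides.
- back_stop (a point): Middle of the foot of the back stop's face, on the base plate's top, at the station's x = +40 mm; the stop is 22 mm high. From it two guide rails run 300 mm towards the open front: 8 mm wide, inner faces 42 mm either side of the middle, tops 22 mm above the bench.
- probe_head: Fixed overhang on the station's column; same origin and axes. Lower grey part: underside 56 mm above the bench, front face at x = -45 mm, 90 mm wide, with a black round knob (32 mm across, 14 mm out) on each side. Above it a white hood, 120 mm wide, 125 to 225 mm above the bench, juts out to x = -68 mm.
- carrier: Loose aluminium plate 130 x 80 x 8 mm, 0.45 kg, on the base plate between the rails (2 mm play each side). Origin: on its underside below the pocket's centre; x as the station's; from x = -90 to +40 mm. Home, against the stop, its origin is at the station's x = 0; it starts 10 to 35 mm short. Drawn out 150 mm from home its pocket is clear of the hood from above, and it is still on the base plate.
- pocket (a point): Centre of the floor of the carrier's pocket, on the plate's top (8 mm above the carrier's origin): a square 56 x 56 mm inside a lip 5 mm wide and 4 mm high.
- tab (a point): Point on the axis of the carrier's upright tab, a 14 x 14 mm square bar 40 mm tall above the plate, at the carrier's x = -81 mm. The point is 12 mm below the tab's top, 28 mm above the plate. Home, the tab's axis stands 36 mm before the head's lower front and 13 mm before the hood's front: only a tool leaning back, away from the machine, gets at it.
- used_pot: The measured sample pot, standing in the carrier's pocket at the start: closed round white pot with a grey lid, 50 mm across, 28 mm tall, about 60 g. Origin: centre of its underside, z up.
- fresh_pot: The fresh sample pot, standing on the bench: just like the measured pot (50 mm across, 28 mm tall, about 60 g). In the pocket its top passes 8 mm below the head. Origin: centre of its underside.
- tall_pot: Bystander: a pot of the same width (50 mm) but 46 mm tall, standing on the bench near the fresh one. Origin: centre of its underside.
- tray: Fixed shallow white return tray, 120 (own x) x 180 (own y) x 14 mm, open on top, walls and floor 4 mm thick. Origin: centre of its underside.
- brown_bottle: Bystander: closed brown glass bottle, 64 mm across, 150 mm tall. Origin: centre of its underside.
- wash_bottle: Bystander: white wash bottle, 68 mm across, 165 mm tall with its spout. Origin: centre of its underside.
- tube_rack: Bystander: orange tube rack, 100 x 200 mm, 45 mm high, with small tubes up to 66 mm. Origin: centre of its underside.
Not all that is in view belongs to the job. What is shaped like the fresh_pot but brown is not meant.

How it is judged:
On the way, in this order (a step that is already met when the one before it is completed fails the run):
1. the measured pot is drawn out from under the probe head (x of used_pot in the frame of station below -0.075 m), for 0.1 s.
2. the fresh pot stands in the carrier's pocket, let go, in front of the head (distance between fresh_pot and pocket below 0.007 m and angle between fresh_pot's own z axis and vertical below 0.1 rad and contact force between the fingers and fresh_pot below 0.1 N and x of fresh_pot in the frame of station below -0.06 m), for 0.2 s.
At the end, for the whole second after the job is handed in: Fresh pot upright in the pocket (base within 7 mm of its centre); carrier flat on the base plate and home under the head (origin within 6 mm of the station's, along and across); measured pot upright on the floor of the return tray; all at rest and let go (distance between fresh_pot and pocket below 0.007 m and angle between each of fresh_pot, used_pot's own z axis and vertical below 0.1 rad and x of carrier in the frame of station between -0.006 and 0.006 m and y of carrier in the frame of station between -0.006 and 0.006 m and angle between carrier's own z axis and vertical below 0.06 rad and z of carrier in the frame of station below 0.018 m and x of used_pot in the frame of tray between -0.05 and 0.05 m and y of used_pot in the frame of tray between -0.08 and 0.08 m and z of used_pot in the frame of tray below 0.009 m and linear speed of each of carrier, used_pot, fresh_pot below 0.02 m/s); the robot touches nothing.
It fails at once if the probe head or its hood is knocked (over 5 N) (contact force between probe_head and anything else above 5 N).
It fails at once if a sample pot is tipped over 35 degrees (angle between any of used_pot, fresh_pot's own z axis and vertical above 0.61 rad).
It fails at once if the tall pot, rack or a bottle is moved over 20 mm (distance of any of tall_pot, tube_rack, brown_bottle, wash_bottle from where it was at the start of the episode above 0.02 m).
It also fails if it takes over 67 s, if anything falls off the work surface, if the arm or the gripper's body presses on something with over 40 N, if the wrist force passes 120 N, or if a joint passes its speed limit or range.

## Robot

A 6-joint arm with a two-finger parallel gripper is mounted at the origin on the work surface. World frame = base frame: x ahead of the robot, y to its left, z up, the work surface at z = 0. Lengths are in m, angles in rad, forces in N, time in s.
With the tool pointing down it reaches from about 0.325 to 0.775 m from the base axis. Payload 5.5 kg.
Tool frame: the origin (TCP) lies midway between the tips of the shut fingers; the grasp point (between the pads) lies 19 mm behind it; z points along the fingers, y is the direction in which the jaws open and shut (so a half turn about z gives the same grasp; the last joint's range is limited). The gripper opens to 88 mm and grips with 3 to 60 N. Pads are 20 mm wide; open, the fingers measure 115 mm over their backs; the gripper's body (75 mm by 178 mm) begins 61 mm behind the grasp point.
Start: joints at [1.048, 0.091, 1.231, -0, 1.82, -0.057], TCP at [0.269, 0.536, 0.223] pointing down, gripper open.
Joint ranges: [-2.87, 2.87], [-0.86, 2.18], [0.17, 2.46], [-1.51, 4.65], [0.06, 2.69], [-2.65, 2.65]. Speed limits (rad/s): [2.57, 2.57, 3.01, 3.14, 3.14, 3.14].

## Interface

Orientations are given as [roll, pitch, yaw] about the fixed x, y, z axes, in that order (R = Rz(yaw) Ry(pitch) Rx(roll)).
In Python, from rig import * gives the robot as it stands.
- The arm moves only by the tool servo_tool, never from a script. Its argument "commands" is one flat list of numbers, 7 for each row, row after row: the shift along the tool's x, y, z in cm, then the turn, a rotation vector about the tool's x, y, z in degrees, then the opening, from 0 (shut) to 1 (fully open). In form: [dx, dy, dz, rx, ry, rz, fingers, dx, dy, dz, rx, ry, rz, fingers, ...]. A call has 1 to 10 rows; each row shifts and turns the commanded pose from where the row before left it, along the tool's axes as they then stand; what a row does not reach is not made up. A row lasts 1/12 s, in which the tool goes at most 41.7 mm and 7.16 degrees, less where a joint would pass 70% of its speed; a pose out of reach is approached as far as the arm can. A call is refused whole if a number of a shift passes 4.17 or a number of a turn 7.16, either way. A call with a gripper value outside its range is refused whole. The fingers move at their own pace and stop on an object; "force" is the grip in N (left out, the last holds). Time passes only in rows, so rows that do not move let the fingers close. It gives the time, the measured TCP pose, the force and the opening at its end, in the units of the state.
- sense(): the state, without advancing time (a new reading comes with each control period).
- camera(name): name is "scene" or "top"; returns the picture (420x560x3 uint8, red, green, blue); there is no depth.
- get_calibration(name): a dict with "mtx" (3x3 intrinsics, pixels), "R" (3x3) and "t" (3): a world point X has camera coordinates R X + t. Camera axes: x right, y down, z forward; pixel columns grow to the right and rows downward; lengths in m; the calibration is good to about 2 mm. A picture is of the moment at which its call begins. get_calibration takes no time and is no camera call.
- job_done(): hands the job in, once; it reports no verdict.
The state is a dict: "time_s": time; "q": joint angles; "joint_velocities": joint speeds; "joint_efforts": joint torques, N m; "position": TCP position; "orientation": TCP orientation; "contact_force": force on the tool from outside, world axes, zero at the start; "wrist_torque": the same for the moment, N m; "opening": finger opening in m.
Only numpy, scipy, OpenCV 4.12 (cv2) and the standard library are available. Lean on these libraries where they do the work, as an engineer would, in place of code of your own. Each camera call takes 0.05 s, during which the arm holds its last target.

## Working session

There is one attempt and no reset: what is moved stays moved. The work goes in short steps, Python scripts to look and compute and a tool call to move; the robot and the scene stay as the last step left them, time stands still between calls to the robot, and variables do not carry over. Pictures are saved under pics/ and viewed, and the job is handed in when it is done.

Besides the shell and the picture viewer there is one more tool, called after ">>>" by a JSON object that holds its "api" and its "payload". servo_tool: Moves the arm, as the interface text tells. Its arguments: {"type":"object","properties":{"commands":{"type":"array","items":{"type":"number"}},"force":{"type":"number"}},"required":["commands"]}

```bash
mkdir -p pics; ls; python3 - <<'E'
from rig import *
import cv2
for n in ("scene","top"):
    im=camera(n); cv2.imwrite(f"pics/{n}0.png",im[:,:,::-1]); c=get_calibration(n); print(n,c)
print(sense())
E
```

```text
pics
scene {'mtx': array([[405.38530469,   0.        , 275.32030939],
       [  0.        , 405.38530469, 208.80441042],
       [  0.        ,   0.        ,   1.        ]]), 'R': array([[-0.28730713,  0.95774425,  0.01343772],
       [ 0.74254062,  0.23156787, -0.62849802],
       [-0.6050521 , -0.17059391, -0.7776951 ]]), 't': array([ 0.05646336, -0.4108061 ,  1.51058117])}
top {'mtx': array([[448.13474121,   0.        , 280.12224515],
       [  0.        , 448.13474121, 214.88671429],
       [  0.        ,   0.        ,   1.        ]]), 'R': array([[ 0.0297637 , -0.99917253, -0.0277197 ],
       [-0.99199977, -0.02612362, -0.12350712],
       [ 0.12268078,  0.03117396, -0.99195646]]), 't': array([0.10980821, 0.56203325, 0.92256992])}
{'time_s': 0.1, 'q': array([ 1.04826386e+00,  9.17853269e-02,  1.23174905e+00,  9.94848537e-06,
        1.81983872e+00, -5.67057448e-02]), 'joint_velocities': array([-2.75775363e-03, -7.10716835e-04, -3.33063062e-03, -1.09726684e-04,
        5.79759914e-05,  1.19736697e-03]), 'joint_efforts': array([ 2.93254416e-03, -4.47861564e+01, -4.07569814e+01,  6.99127419e-02,
        2.84897187e-02, -5.43452370e-05]), 'position': array([0.26936071, 0.53583006, 0.22162819]), 'orientation': array([-3.13981562e+00, -1.10537510e-04,  2.67576828e+00]), 'contact_force': array([ 0.20272791, -0.17480019,  0.9570719 ]), 'wrist_torque': array([ 0.00327423,  0.00259921, -0.05068461]), 'opening': 0.08785684347508457}
```

View pics/scene0.png

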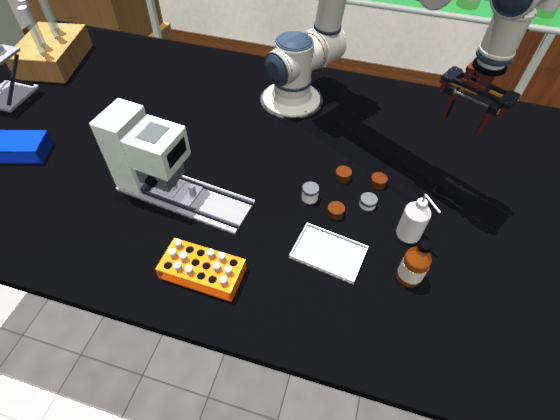

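View pics/top0.png

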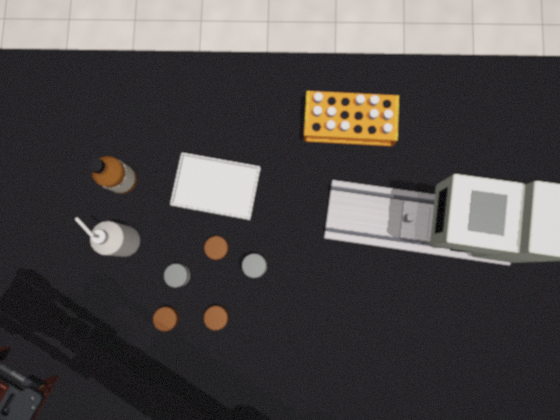

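```bash
python3 - <<'E'
import cv2
s=cv2.imread("pics/scene0.png");t=cv2.imread("pics/top0.png")
cv2.imwrite("pics/c1.png",cv2.resize(s[90:240,90:270],None,fx=4.4,fy=4,interpolation=cv2.INTER_CUBIC))
cv2.imwrite("pics/c2.png",cv2.resize(t[165:270,315:520],None,fx=3.9,fy=3.9,interpolation=cv2.INTER_CUBIC))
a=cv2.resize(s[155:225,295:395],(560,392),interpolation=cv2.INTER_CUBIC)
b=cv2.resize(t[230:335,145:275],(240,194),interpolation=cv2.INTER_CUBIC)
import numpy as np
o=np.zeros((392,800,3),np.uint8);o[:,:560]=a;o[:194,560:]=b
cv2.imwrite("pics/c3.png",o)
E
```

```text
(no output)
```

View pics/c1.png

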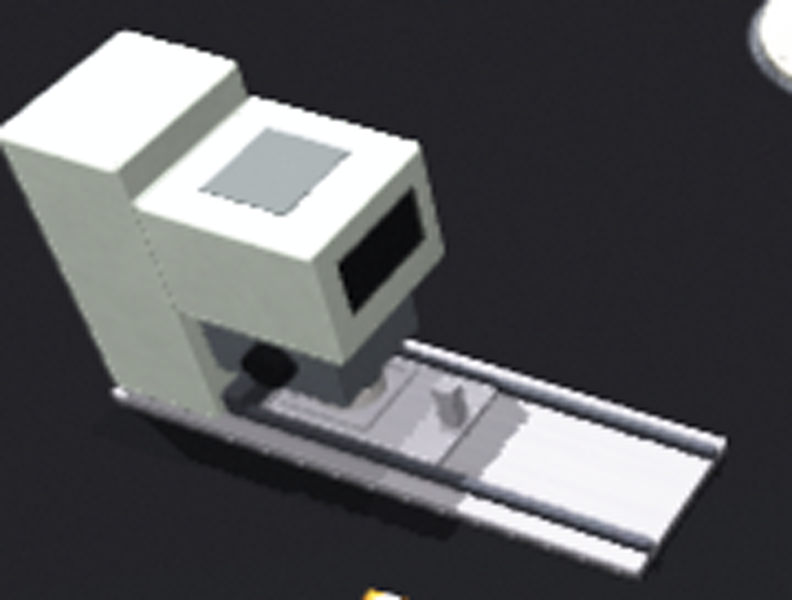

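View pics/c2.png

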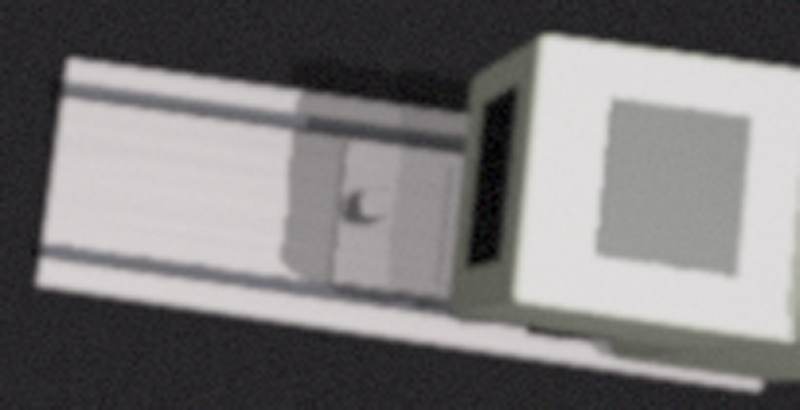

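View pics/c3.png

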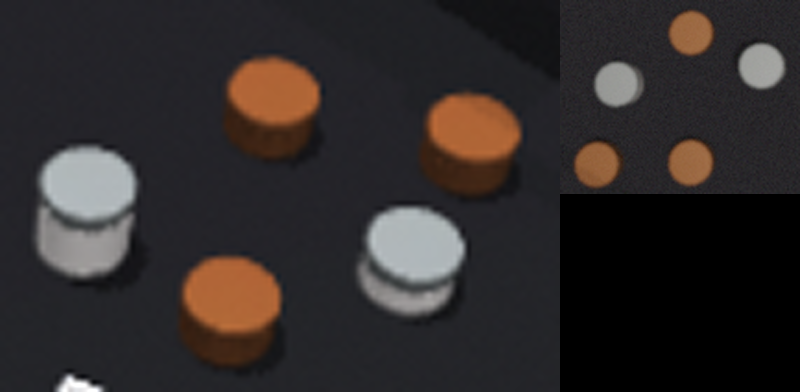

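```bash
cat > h.py <<'E'
from rig import *
import numpy as np, cv2
C={n:get_calibration(n) for n in("scene","top")}
def ray(n,p):
    c=C[n];d=c["R"].T@np.linalg.solve(c["mtx"],[p[0],p[1],1.]);o=-c["R"].T@c["t"];return o,d/np.linalg.norm(d)
def pl(n,p,z):
    o,d=ray(n,p);return o+d*(z-o[2])/d[2]
def proj(n,X):
    c=C[n];v=c["mtx"]@(c["R"]@np.asarray(X,float)+c["t"]);return v[:2]/v[2]
def two(a,b):
    (o1,d1),(o2,d2)=ray("scene",a),ray("top",b)
    s=np.linalg.lstsq(np.c_[d1,-d2],o2-o1,rcond=None)[0]
    p,q=o1+s[0]*d1,o2+s[1]*d2
    return (p+q)/2,np.linalg.norm(p-q)
E
python3 - <<'E'
from h import *
np.set_printoptions(precision=4,suppress=True)
s=cv2.imread("pics/scene0.png");t=cv2.imread("pics/top0.png")
def blobs(im,roi,lo,hi,amin):
    x0,y0,x1,y1=roi;h=cv2.cvtColor(im[y0:y1,x0:x1],cv2.COLOR_BGR2HSV)
    m=cv2.inRange(h,lo,hi);n,l,st,c=cv2.connectedComponentsWithStats(m)
    return [((c[i]+[x0,y0]).round(2),st[i,2:]) for i in range(1,n) if st[i,4]>amin]
print("top",bt:=blobs(t,(150,240,275,300),(0,0,80),(180,70,255),100))
print("scene",bs:=blobs(s,(295,160,385,215),(0,0,80),(180,70,255),100))
for b in bt:
  for z in(.028,.046): print("top",b[0],z,pl("top",b[0],z))
# lid centers in scene from crop
for p in [(295+88/5.6,155+183/5.6),(295+415/5.6,155+243/5.6)]:
  for z in(.028,.046): print("scene",p,z,pl("scene",p,z))
print("tri fresh",two((369.1,198.4),bt[-1][0] if bt[-1][0][0]<200 else bt[0][0]))
print("plate top:",[pl("top",p,.012) for p in [(332.4,179.9),(324.5,238.8),(510.4,264.2)]])
print("plate scene:",[pl("scene",p,.012) for p in [(254.8,202),(235.5,232),(116,187.5)]])
m=blobs(t,(160,145,270,225),(0,0,150),(180,60,255),1000);print(m)
x0,y0=160,145
h=cv2.cvtColor(t[145:225,160:270],cv2.COLOR_BGR2HSV);mm=cv2.inRange(h,(0,0,120),(180,70,255))
c=max(cv2.findContours(mm,0,2)[0],key=cv2.contourArea);bx=cv2.boxPoints(cv2.minAreaRect(c))+[x0,y0]
P=np.array([pl("top",p,.012) for p in bx]);print(P,np.linalg.norm(np.diff(P,axis=0),axis=1),P.mean(0))
print(pl("top",(135,178),0.05),pl("top",(120,240),.05))
E
```

```text
top [(array([253.83, 265.36]), array([ 25,  25, 493], dtype=int32)), (array([176.1 , 275.26]), array([ 26,  25, 501], dtype=int32))]
scene [(array([309.88, 192.03]), array([ 19,  24, 333], dtype=int32)), (array([367.89, 200.66]), array([ 19,  19, 273], dtype=int32))]
top [253.83 265.36] 0.028 [0.4499 0.1786 0.028 ]
top [253.83 265.36] 0.046 [0.4497 0.1771 0.046 ]
top [176.1  275.26] 0.028 [0.424  0.3442 0.028 ]
top [176.1  275.26] 0.046 [0.4243 0.3395 0.046 ]
scene (310.7142857142857, 187.67857142857144) 0.028 [0.4369 0.1805 0.028 ]
scene (310.7142857142857, 187.67857142857144) 0.046 [0.4531 0.1829 0.046 ]
scene (369.1071428571429, 198.39285714285714) 0.028 [0.4268 0.3515 0.028 ]
scene (369.1071428571429, 198.39285714285714) 0.046 [0.4432 0.3504 0.046 ]
tri fresh (array([0.4232, 0.3488, 0.0225]), np.float64(0.006235722733493836))
plate top: [array([0.6426, 0.0131, 0.012 ]), array([0.5119, 0.0282, 0.012 ]), array([ 0.4687, -0.3685,  0.012 ])]
plate scene: [array([0.5255, 0.0363, 0.012 ]), array([0.6426, 0.0199, 0.012 ]), array([ 0.5951, -0.3751,  0.012 ])]
[(array([215.01, 185.6 ]), array([  90,   67, 4393], dtype=int32))]
[[0.5774 0.373  0.012 ]
 [0.7012 0.3579 0.012 ]
 [0.6709 0.1727 0.012 ]
 [0.5487 0.1904 0.012 ]] [0.1247 0.1877 0.1235] [0.6246 0.2735 0.012 ]
[0.6287 0.4396 0.05  ] [0.4946 0.4623 0.05  ]
```

```bash
python3 - <<'E'
import cv2,numpy as np
s=cv2.imread("pics/scene0.png");t=cv2.imread("pics/top0.png")
a=cv2.resize(s[165:215,165:215],(400,400),interpolation=cv2.INTER_CUBIC)
b=cv2.resize(t[192:242,390:440],(400,400),interpolation=cv2.INTER_CUBIC)
cv2.imwrite("pics/c4.png",np.hstack([a,b]))
E
```

```text
(no output)
```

View pics/c4.png

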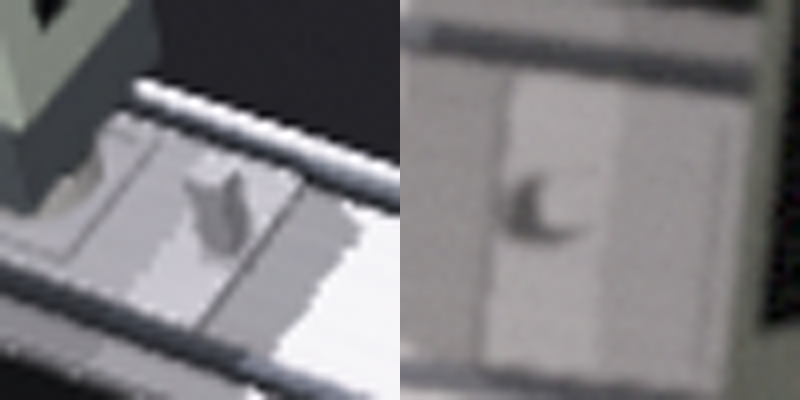

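>>> {"api": "servo_tool", "payload": {"commands": [0,0,0,0,0,7,1,0,0,0,0,0,7,1,0,0,0,0,0,7,1,0,0,0,0,0,7,1,0,0,0,0,0,7,1,0,0,0,0,0,7,1,0,0,0,0,0,7,1,0,0,0,0,0,7,1,0,0,0,0,0,7,1,0,0,0,0,0,7,1], "force": 20}}

```text
time_s: 0.93
position: [0.2694, 0.5359, 0.222]
orientation: [-3.141, 0.001, 1.448]
contact_force: [-0.4, 0.4, 0.2]
opening: 0.0873
```

```bash
python3 - <<'E'
from h import *
np.set_printoptions(precision=4,suppress=True)
u=np.array([-.1132,-.9936,0])
for n,p,q in (("top",(410,217.6),(402.1,219.1)),("scene",(191.9,188.1),(196.5,196.9))):
    print(n,"tabtop",pl(n,p,.06),"edge->tab",pl(n,q,.02)+.009*u)
s=sense();print(s['position'],s['orientation'])
E
```

```text
top tabtop [ 0.5572 -0.144   0.06  ] edge->tab [ 0.5575 -0.1464  0.02  ]
scene tabtop [ 0.5676 -0.1353  0.06  ] edge->tab [ 0.5628 -0.1377  0.02  ]
[0.2694 0.5359 0.222 ] [-3.1411  0.0011  1.4481]
```

>>> {"api": "servo_tool", "payload": {"commands": [-3,2,0,0,0,0,0.5,-3,2,0,0,0,0,0.5,-3,2,0,0,0,0,0.5,-3,2,0,0,0,0,0.5,-3,2,0,0,0,0,0.5,-3,2,0,0,0,0,0.5,-3,2,0,0,0,0,0.5,-3,2,0,0,0,0,0.5,-3,2,0,0,0,0,0.5,-3,2,0,0,0,0,0.5]}}

```text
time_s: 1.77
position: [0.4334, 0.2131, 0.2222]
orientation: [-3.141, 0.0, 1.454]
contact_force: [0.4, 0.0, -0.5]
opening: 0.0436
```

>>> {"api": "servo_tool", "payload": {"commands": [-3,2,0,0,0,0,0.5,-3,2,0,0,0,0,0.5,-3,2,0,0,0,0,0.5,-3,2,0,0,0,0,0.5,-3,2,0,0,0,0,0.5,0,0,0,0,-7,0,0.5,0,0,0,0,-7,0,0.5,0,0,0,0,-7,0,0.5,0,0,0,0,-7,0,0.5,0,0,0,0,-7,0,0.5]}}

```text
time_s: 2.6
position: [0.5154, 0.0541, 0.2236]
orientation: [3.139, 0.616, 1.452]
contact_force: [0.5, -0.1, -0.2]
opening: 0.0442
```

```bash
python3 - <<'E'
from h import *
np.set_printoptions(precision=4,suppress=True)
s=sense();print(s['position'],s['orientation'],s['q'])
from scipy.spatial.transform import Rotation as R
M=R.from_euler('xyz',s['orientation']).as_matrix();print(M)
for t in ((.563,-.107,.1),(.558,-.153,.034)):
    print((M.T@(np.array(t)-s['position']))*100)
E
```

```text
[0.5154 0.0541 0.2236] [3.1388 0.616  1.4518] [ 0.3847  0.0754  1.3589 -0.582   1.9659  0.3444]
[[ 0.0969  0.9931 -0.0658]
 [ 0.8105 -0.1171 -0.574 ]
 [-0.5777  0.0023 -0.8162]]
[-5.4548  6.5884 19.0231]
[-5.4183  6.6152 27.0834]
```

>>> {"api": "servo_tool", "payload": {"commands": [-0.78,0.94,2.7,0,0,0,0.5,-0.78,0.94,2.7,0,0,0,0.5,-0.78,0.94,2.7,0,0,0,0.5,-0.78,0.94,2.7,0,0,0,0.5,-0.78,0.94,2.7,0,0,0,0.5,-0.78,0.94,2.7,0,0,0,0.5,-0.78,0.94,2.7,0,0,0,0.5,0,0,0,0,0,0,0.5]}}

```text
time_s: 3.27
position: [0.5606, -0.1089, 0.0944]
orientation: [-3.133, 0.613, 1.456]
contact_force: [0.1, 0.5, -1.0]
opening: 0.0438
```

```bash
python3 - <<'E'
from h import *
s=sense();print(s['position'],s['orientation'])
for n in C:
    im=cv2.cvtColor(camera(n),cv2.COLOR_RGB2BGR);cv2.imwrite(f"pics/{n}1.png",im)
    p=proj(n,s['position']);print(n,p)
    x,y=int(p[0])-35,int(p[1])-35
    c=cv2.resize(im[y:y+75,x:x+75],(400,400),interpolation=cv2.INTER_CUBIC)
    cv2.circle(c,(int((p[0]-x)*400/75),int((p[1]-y)*400/75)),3,(0,255,0),-1)
    if n=="scene":a=c;print(x,y)
    else: print(x,y);cv2.imwrite("pics/c5.png",np.hstack([a,c]))
E
```

```text
[ 0.56059113 -0.1088884   0.09436341] [-3.13314487  0.61273766  1.45574925]
scene [199.94295012 180.09857972]
164 145
top [396.71063733 213.44210154]
361 178
```

View pics/c5.png

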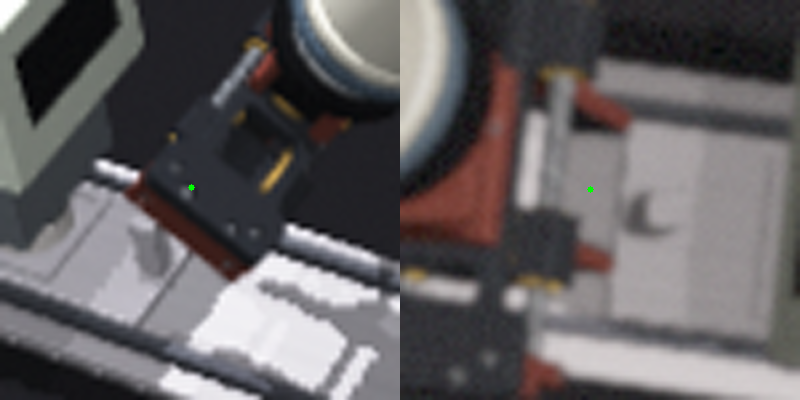

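```bash
cat >> h.py <<'E'
from scipy.spatial.transform import Rotation as Ro
def delta(t):
    s=sense();M=Ro.from_euler('xyz',s['orientation']).as_matrix()
    return (M.T@(np.array(t)-s['position'])*100).round(2)
E
python3 -c "
from h import *
print(delta((.5578,-.1533,.034)),sense()['position'])"
```

```text
[-0.21  0.2   7.95] [ 0.5616225  -0.10611784  0.09788569]
```

>>> {"api": "servo_tool", "payload": {"commands": [-0.05,0.05,1.6,0,0,0,0.5,-0.05,0.05,1.6,0,0,0,0.5,-0.05,0.05,1.6,0,0,0,0.5,-0.05,0.05,1.6,0,0,0,0.5,0,0,1.5,0,0,0,0.5,0,0,0,0,0,0,0.5]}}

```text
time_s: 3.87
position: [0.558, -0.1522, 0.034]
orientation: [-3.138, 0.611, 1.456]
contact_force: [-0.2, -0.7, -0.6]
opening: 0.0439
```

```bash
python3 - <<'E'
from h import *
s=sense();print(s['position'],s['orientation'],delta((.5578,-.1533,.034)))
for n in C:
    im=cv2.cvtColor(camera(n),cv2.COLOR_RGB2BGR)
    p=proj(n,s['position'])
    x,y=int(p[0])-35,int(p[1])-35
    c=cv2.resize(im[y:y+75,x:x+75],(400,400),interpolation=cv2.INTER_CUBIC)
    if n=="scene":a=c
    else: cv2.imwrite("pics/c6.png",np.hstack([a,c]))
E
```

```text
[ 0.55797223 -0.15219923  0.03400572] [-3.13825259  0.61091864  1.4559005 ] [-0.09 -0.    0.06]
```

View pics/c6.png

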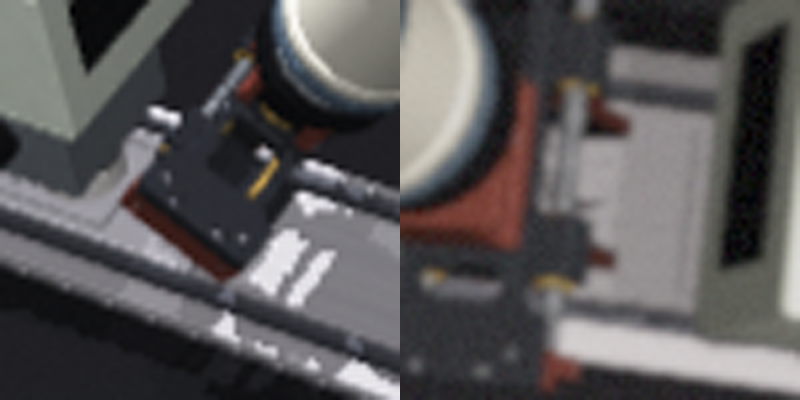

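>>> {"api": "servo_tool", "payload": {"commands": [0,0,0,0,0,0,0,0,0,0,0,0,0,0,0,0,0,0,0,0,0,0,0,0,0,0,0,0,0,0,0,0,0,0,0], "force": 25}}

```text
time_s: 4.38
position: [0.5594, -0.1521, 0.036]
orientation: [3.141, 0.611, 1.454]
contact_force: [1.6, 1.5, 1.2]
opening: 0.0138
```

>>> {"api": "servo_tool", "payload": {"commands": [0.41,0,-0.29,0,0,0,0,0.82,0,-0.57,0,0,0,0,1.23,0,-0.86,0,0,0,0,1.64,0,-1.15,0,0,0,0,1.64,0,-1.15,0,0,0,0,1.64,0,-1.15,0,0,0,0,1.64,0,-1.15,0,0,0,0,1.23,0,-0.86,0,0,0,0,0.82,0,-0.57,0,0,0,0,0.41,0,-0.29,0,0,0,0]}}

```text
time_s: 5.22
position: [0.5756, -0.0125, 0.036]
orientation: [3.141, 0.612, 1.454]
contact_force: [-0.0, -5.1, 1.6]
opening: 0.0139
```

>>> {"api": "servo_tool", "payload": {"commands": [0,0,0,0,0,0,0,0,0,0,0,0,0,0,0,0,0,0,0,0,0.5,0,0,0,0,0,0,0.5,0,0,0,0,0,0,0.5]}}

```text
time_s: 5.63
position: [0.5752, -0.0134, 0.035]
orientation: [-3.141, 0.61, 1.454]
contact_force: [0.9, 0.1, -0.7]
opening: 0.0306
```

>>> {"api": "servo_tool", "payload": {"commands": [0,0,-2,0,0,0,0.5,0,0,-3,0,0,0,0.7,0,0,-4,0,0,0,1,0,0,-4,0,0,0,1,0,0,0,0,7,0,1,0,0,0,0,7,0,1,0,0,0,0,7,0,1,0,0,0,0,7,0,1,0,0,0,0,7,0,1]}}

```text
time_s: 6.38
position: [0.5847, 0.0612, 0.1435]
orientation: [3.138, -0.006, 1.454]
contact_force: [-0.6, -0.0, -0.9]
opening: 0.0872
```

```bash
python3 - <<'E'
from h import *
s=sense();print(s['position'],s['orientation'])
for n in C:
    im=cv2.cvtColor(camera(n),cv2.COLOR_RGB2BGR);cv2.imwrite(f"pics/{n}2.png",im)
t=cv2.imread("pics/top2.png");s=cv2.imread("pics/scene2.png")
cv2.imwrite("pics/c7.png",np.hstack([cv2.resize(s[140:240,150:270],(400,333)),cv2.resize(t[160:260,310:430],(400,333))]))
E
```

```text
[0.58467923 0.06123548 0.1435342 ] [ 3.13822813 -0.00634427  1.45444624]
```

View pics/c7.png

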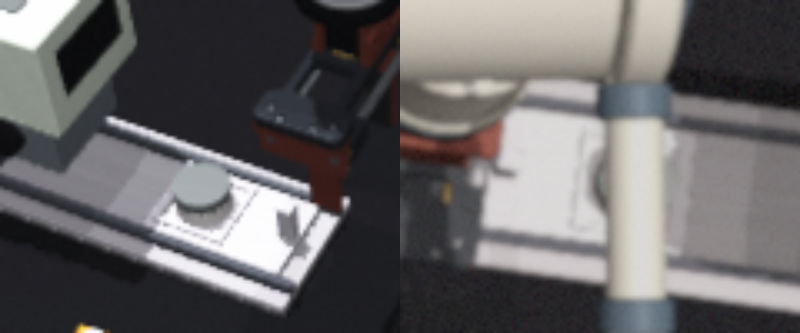

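```bash
python3 - <<'E'
from h import *
print(pl("scene",(210.2,196.2),.048), delta((.5675,-.0827,.10)), delta((.5675,-.0827,.0315)))
E
```

```text
[ 0.57096157 -0.07979132  0.048     ] [-14.1    0.04   4.27] [-14.12   0.03  11.12]
```

>>> {"api": "servo_tool", "payload": {"commands": [-2,0,0,0,0,0,1,-3.5,0,0,0,0,0,1,-3.5,0,0,0,0,0,1,-3.1,0,0,0,0,0,1,-2,0,1,0,0,0,1,0,0,3,0,0,0,1,0,0,3,0,0,0,1,0,0,0,0,0,0,1]}}

```text
time_s: 7.15
position: [0.5638, -0.0786, 0.0644]
orientation: [-3.129, 0.001, 1.454]
contact_force: [-1.9, 0.3, -1.7]
opening: 0.088
```

```bash
python3 - <<'E'
from h import *
s=sense();print(s['position'],s['orientation'],delta((.5675,-.083,.029)))
im=cv2.cvtColor(camera("scene"),cv2.COLOR_RGB2BGR)
cv2.imwrite("pics/c8.png",cv2.resize(im[120:240,140:260],(600,600),interpolation=cv2.INTER_CUBIC))
E
```

```text
[ 0.5638035  -0.0785545   0.06437616] [-3.12909876e+00  1.34807668e-03  1.45403540e+00] [-0.39  0.46  3.53]
```

View pics/c8.png

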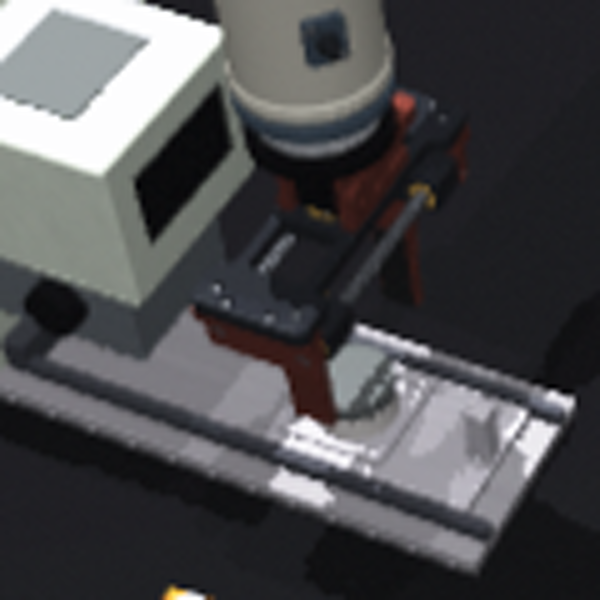

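>>> {"api": "servo_tool", "payload": {"commands": [-0.1,0,1.5,0,0,0,1,0,0,1,0,0,0,1,0,0,0,0,0,0,1,0,0,0,0,0,0,1]}}

```text
time_s: 7.53
position: [0.5677, -0.0797, 0.0476]
orientation: [-3.141, 0.0, 1.455]
contact_force: [-0.1, -0.6, 1.0]
opening: 0.0879
```

```bash
python3 - <<'E'
from h import *
s=sense();print(s['position'],s['orientation'],delta((.5675,-.083,.029)))
E
```

```text
[ 0.5676562  -0.0797234   0.04760244] [-3.14123469e+00  4.89467511e-04  1.45485604e+00] [-0.33  0.02  1.86]
```

>>> {"api": "servo_tool", "payload": {"commands": [-0.3,0,1,0,0,0,1,0,0,0.9,0,0,0,1,0,0,0,0,0,0,1,0,0,0,0,0,0,0.3,0,0,0,0,0,0,0.3,0,0,0,0,0,0,0.3,0,0,0,0,0,0,0.3,0,0,0,0,0,0,0.3], "force": 12}}

```text
time_s: 8.2
position: [0.5674, -0.0832, 0.0285]
orientation: [3.141, 0.0, 1.454]
contact_force: [-0.5, 0.6, 0.9]
opening: 0.0577
```

>>> {"api": "servo_tool", "payload": {"commands": [0,0,0,0,0,0,0.3,0,0,0,0,0,0,0.3,0,0,0,0,0,0,0.3,0,0,0,0,0,0,0.3]}}

```text
time_s: 8.53
position: [0.5673, -0.0832, 0.0284]
orientation: [3.141, 0.0, 1.454]
contact_force: [-0.5, -0.3, 0.9]
opening: 0.0498
```

>>> {"api": "servo_tool", "payload": {"commands": [0,0,-1,0,0,0,0.3,0,0,-2,0,0,0,0.3,0,0,-2,0,0,0,0.3,1,0.1,-1,0,0,0,0.3,2,0.2,0,0,0,0,0.3,3,0.2,0,0,0,0,0.3,3,0.2,0,0,0,0,0.3,3,0.2,0,0,0,0,0.3,3,0.2,0,0,0,0,0.3,3,0.2,0,0,0,0,0.3]}}

```text
time_s: 9.37
position: [0.601, 0.0963, 0.0882]
orientation: [-3.142, -0.0, 1.454]
contact_force: [0.2, 0.3, -1.0]
opening: 0.0497
```

>>> {"api": "servo_tool", "payload": {"commands": [3,0.1,0,0,0,0,0.3,3,0.1,0,0,0,0,0.3,3,0.1,0,0,0,0,0.3,3,0.1,0,0,0,0,0.3,3,0.1,0,0,0,0,0.3,2,0.1,0,0,0,0,0.3,1,0,0,0,0,0,0.3,0,0,0,0,0,0,0.3,0,0,0,0,0,0,0.3]}}

```text
time_s: 10.12
position: [0.6277, 0.2721, 0.0878]
orientation: [-3.141, 0.001, 1.455]
contact_force: [-0.9, 0.3, -1.0]
opening: 0.0496
```

```bash
python3 - <<'E'
from h import *
s=sense();print(s['position'],s['orientation'],s['opening'],delta((.6265,.2755,.014)))
S=cv2.cvtColor(camera("scene"),cv2.COLOR_RGB2BGR)
T=cv2.cvtColor(camera("top"),cv2.COLOR_RGB2BGR);cv2.imwrite("pics/top3.png",T);cv2.imwrite("pics/scene3.png",S)
cv2.imwrite("pics/c9.png",np.hstack([cv2.resize(S[170:290,270:390],(400,400)),cv2.resize(T[130:250,155:275],(400,400))]))
E
```

```text
[0.62768613 0.2721412  0.08776504] [-3.14109472e+00  8.79040416e-04  1.45478764e+00] 0.04961374047998991 [ 0.33 -0.15  7.38]
```

View pics/c9.png

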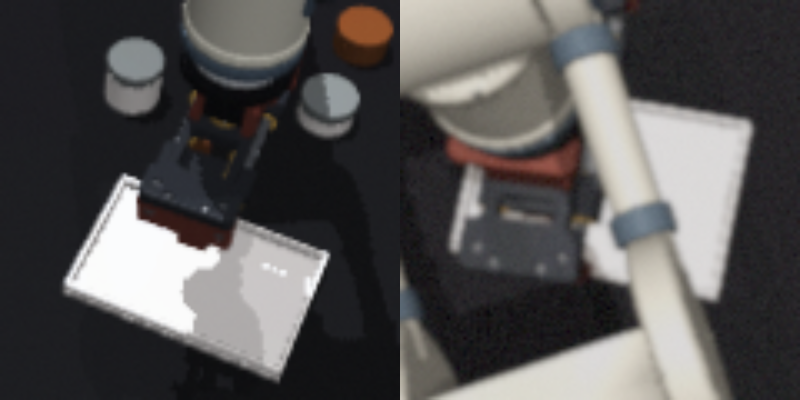

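```bash
python3 - <<'E'
from h import *
for z in (.088,.17,.0): print(z,proj("top",(.6277,.2721,z)),proj("scene",(.6277,.2721,z)))
E
```

```text
0.088 [209.1504467  176.62166425] [330.34830488 233.9385053 ]
0.17 [201.05981126 167.50708665] [334.50293027 213.67995067]
0.0 [216.38061045 184.76686977] [326.43328438 253.02871186]
```

>>> {"api": "servo_tool", "payload": {"commands": [0.3,-0.1,1.5,0,0,0,0.3,0,0,2,0,0,0,0.3,0,0,2,0,0,0,0.3,0,0,1,0,0,0,0.3,0,0,0.5,0,0,0,0.3,0,0,0,0,0,0,0.3,0,0,0.2,0,0,0,0.3,0,0,0.1,0,0,0,0.3,0,0,0,0,0,0,0.3]}}

```text
time_s: 10.97
position: [0.628, 0.2754, 0.0164]
orientation: [3.14, -0.001, 1.454]
contact_force: [-0.1, -0.3, -0.3]
opening: 0.0498
```

>>> {"api": "servo_tool", "payload": {"commands": [0,0,0.2,0,0,0,0.3,0,0,0.1,0,0,0,0.3,0,0,0,0,0,0,0.3]}}

```text
time_s: 11.22
position: [0.6275, 0.2754, 0.0124]
orientation: [3.141, -0.0, 1.454]
contact_force: [1.3, 1.0, 0.6]
opening: 0.0494
```

Release to a partial opening and rise.

>>> {"api": "servo_tool", "payload": {"commands": [0,0,0,0,0,0,0.75,0,0,0,0,0,0,0.75,0,0,0,0,0,0,0.75,0,0,0,0,0,0,0.75,0,0,-1.5,0,0,0,0.75,0,0,-3,0,0,0,0.75,0,0,-3,0,0,0,0.75,0,0,-3,0,0,0,0.75]}}

```text
time_s: 11.88
position: [0.6271, 0.2752, 0.1193]
orientation: [-3.142, -0.0, 1.454]
contact_force: [0.8, 0.3, -0.1]
opening: 0.0656
```

```bash
python3 - <<'E'
from h import *
s=sense();print(s['position'],s['orientation'],s['opening'],delta((.426,.346,.10)))
S=cv2.cvtColor(camera("scene"),cv2.COLOR_RGB2BGR)
cv2.imwrite("pics/c10.png",cv2.resize(S[170:290,270:390],(500,500)))
E
```

```text
[0.62709422 0.27520226 0.11925226] [-3.14154328e+00 -4.10394170e-06  1.45408292e+00] 0.06563515239522984 [  4.69 -20.8    1.93]
```

View pics/c10.png

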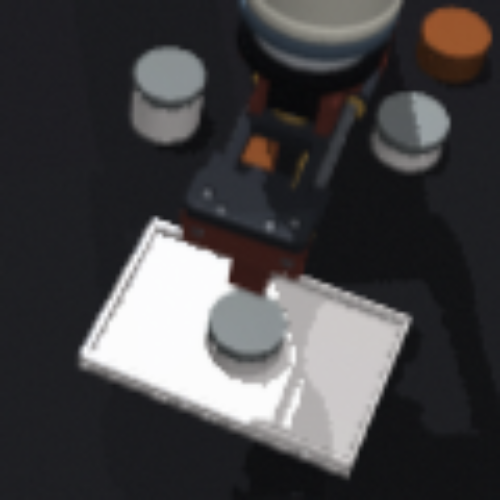

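```bash
python3 - <<'E'
from h import *
print(pl("scene",(329.3,247.5),.032))
T=cv2.cvtColor(camera("top"),cv2.COLOR_RGB2BGR)
S=cv2.cvtColor(camera("scene"),cv2.COLOR_RGB2BGR)
cv2.imwrite("pics/c11.png",np.hstack([cv2.resize(S[170:230,340:400],(400,400)),cv2.resize(T[240:340,130:230],(400,400))]))
E
```

```text
[0.62999374 0.27658632 0.032     ]
```

View pics/c11.png

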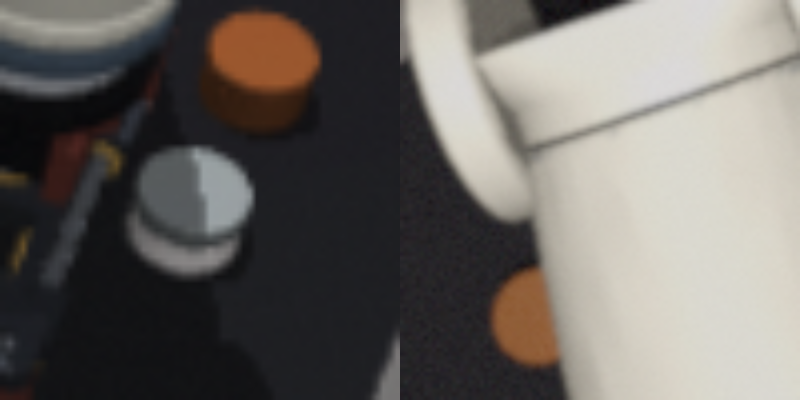

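>>> {"api": "servo_tool", "payload": {"commands": [0.5,-2.1,0,0,0,0,0.8,0.5,-3.2,0,0,0,0,0.8,0.8,-3.2,0,0,0,0,0.8,0.8,-3.2,0,0,0,0,0.8,0.8,-3.2,0,0,0,0,0.8,0.8,-3.2,0.5,0,0,0,0.8,0.6,-2.5,1.5,0,0,0,0.8,0,0,2,0,0,0,0.8,0,0,0,0,0,0,0.8,0,0,0,0,0,0,0.8]}}

```text
time_s: 12.87
position: [0.4272, 0.3462, 0.0754]
orientation: [-3.139, 0.003, 1.455]
contact_force: [-0.3, -0.4, 1.0]
opening: 0.0701
```

```bash
python3 - <<'E'
from h import *
s=sense();print(s['position'],s['orientation'],s['opening'],delta((.4265,.347,.009)))
S=cv2.cvtColor(camera("scene"),cv2.COLOR_RGB2BGR)
T=cv2.cvtColor(camera("top"),cv2.COLOR_RGB2BGR)
print(proj("scene",s['position']),proj("top",s['position']))
cv2.imwrite("pics/c12.png",np.hstack([cv2.resize(S[150:230,330:410],(400,400)),cv2.resize(T[220:340,130:250],(400,400))]))
E
```

```text
[0.42723447 0.34620462 0.07544301] [-3.13893876e+00  2.75421099e-03  1.45454538e+00] 0.0700897769744216 [ 0.09 -0.06  6.64]
[370.49038797 187.07150285] [169.19535747 273.84904985]
```

View pics/c12.png

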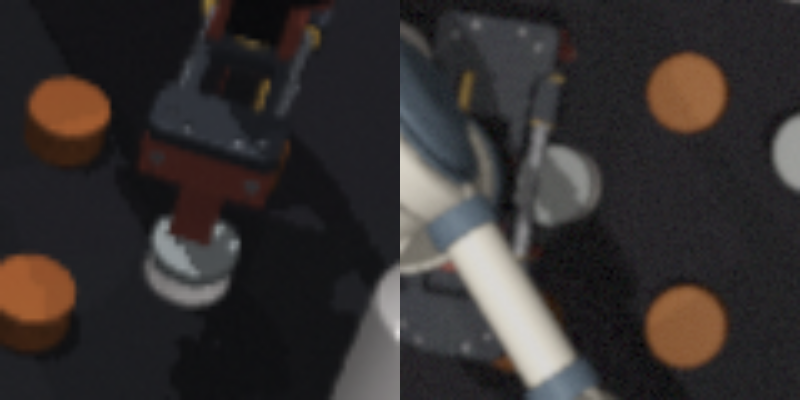

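>>> {"api": "servo_tool", "payload": {"commands": [0.1,-0.1,1.5,0,0,0,0.8,0,0,2,0,0,0,0.8,0,0,1.5,0,0,0,0.8,0,0,1,0,0,0,0.8,0,0,0.5,0,0,0,0.8,0,0,0,0,0,0,0.8,0,0,0,0,0,0,0.3,0,0,0,0,0,0,0.3,0,0,0,0,0,0,0.3,0,0,0,0,0,0,0.3]}}

```text
time_s: 13.8
position: [0.4279, 0.3485, 0.0133]
orientation: [3.141, -0.001, 1.454]
contact_force: [0.2, 0.7, 2.6]
opening: 0.0499
```

>>> {"api": "servo_tool", "payload": {"commands": [0,0,0,0,0,0,0.3,0,0,0,0,0,0,0.3,0,0,0,0,0,0,0.3]}}

```text
time_s: 14.05
position: [0.4279, 0.3485, 0.0132]
orientation: [3.14, -0.001, 1.454]
contact_force: [-0.7, 0.3, 5.8]
opening: 0.0497
```

>>> {"api": "servo_tool", "payload": {"commands": [0,0,-1,0,0,0,0.3,0,0,-2,0,0,0,0.3,0,0,-3,0,0,0,0.3,-1,0.1,-2,0,0,0,0.3,-3,0.4,0,0,0,0,0.3,-3.5,0.4,0,0,0,0,0.3,-3.5,0.4,0,0,0,0,0.3,-3.5,0.4,0,0,0,0,0.3,-3.5,0.4,0,0,0,0,0.3,-3.5,0.4,0,0,0,0,0.3]}}

```text
time_s: 14.88
position: [0.4267, 0.13, 0.0922]
orientation: [3.142, 0.0, 1.455]
contact_force: [1.2, 0.7, -0.6]
opening: 0.0495
```

>>> {"api": "servo_tool", "payload": {"commands": [-3.5,0.4,0,0,0,0,0.3,-3.5,0.4,0,0,0,0,0.3,-3.5,0.5,0,0,0,0,0.3,-3.0,0.5,0,0,0,0,0.3,-1,0,0,0,0,0,0.3,0,0,0,0,0,7,0.3,0,0,0,0,0,7,0.3,0,0,0,0,0,7,0.3,0,0,0,0,0,7,0.3,0,0,0,0,0,7,0.3]}}

```text
time_s: 15.72
position: [0.428, -0.014, 0.0921]
orientation: [-3.141, 0.0, 0.837]
contact_force: [0.3, 0.1, -0.6]
opening: 0.0499
```

>>> {"api": "servo_tool", "payload": {"commands": [0,0,0,0,0,7,0.3,0,0,0,0,0,7,0.3,0,0,0,0,0,7,0.3,0,0,0,0,0,7,0.3,0,0,0,0,0,7,0.3,0,0,2,0,0,7,0.3,0,0,2,0,0,7,0.3,0,0,2,0,0,7,0.3,0,0,1,0,0,0,0.3,0,0,0,0,0,0,0.3]}}

```text
time_s: 16.55
position: [0.4264, -0.0138, 0.0195]
orientation: [-3.142, 0.005, -0.13]
contact_force: [-0.8, 0.6, -0.7]
opening: 0.0497
```

>>> {"api": "servo_tool", "payload": {"commands": [0,0,0.2,0,0,0,0.3,0,0,0,0,0,0,0.3,0,0,0,0,0,0,0.3]}}

```text
time_s: 16.8
position: [0.4291, -0.0145, 0.0214]
orientation: [-3.141, -0.002, -0.132]
contact_force: [0.7, 0.1, -0.5]
opening: 0.0497
```

>>> {"api": "servo_tool", "payload": {"commands": [0,0,0.5,0,0,0,0.3,0,0,0.2,0,0,0,0.3,0,0,0,0,0,0,0.3,0,0,0,0,0,0,0.3]}}

```text
time_s: 17.13
position: [0.4283, -0.0145, 0.0131]
orientation: [-3.142, -0.0, -0.134]
contact_force: [-0.0, 0.2, 0.1]
opening: 0.0494
```

>>> {"api": "servo_tool", "payload": {"commands": [0,0,0.1,0,0,0,0.3,0,0,0,0,0,0,0.3,0,0,0,0,0,0,0.3]}}

```text
time_s: 17.38
position: [0.4283, -0.0146, 0.013]
orientation: [3.142, -0.0, -0.134]
contact_force: [-2.8, 0.4, 4.3]
opening: 0.0497
```

>>> {"api": "servo_tool", "payload": {"commands": [0,0,0,0,0,0,1,0,0,0,0,0,0,1,0,0,0,0,0,0,1,0,0,0,0,0,0,1,0,0,0,0,0,0,1,0,0,0,0,0,-7,1,0,0,0,0,0,-7,1,0,0,0,0,0,-7,1,0,0,0,0,0,-7,1,0,0,0,0,0,-7,1]}}

```text
time_s: 18.22
position: [0.4282, -0.0145, 0.0119]
orientation: [-3.141, 0.0, 0.483]
contact_force: [0.7, 0.1, 0.2]
opening: 0.0879
```

>>> {"api": "servo_tool", "payload": {"commands": [0,0,0,0,0,-7,1,0,0,0,0,0,-7,1,0,0,0,0,0,-7,1,0,0,0,0,0,-7,1,0,0,0,0,0,-7,1,0,0,0,0,0,-7,1,0,0,0.1,0,0,-7,1,0,0,0.2,0,0,-7,1,0,0,0,0,0,0,1,0,0,0,0,0,0,0.3]}}

```text
time_s: 19.05
position: [0.4281, -0.0145, 0.0089]
orientation: [-3.141, 0.0, 1.45]
contact_force: [-0.3, 0.0, 0.6]
opening: 0.0841
```

>>> {"api": "servo_tool", "payload": {"commands": [0,0,0,0,0,0,0.3,0,0,0,0,0,0,0.3,0,0,0,0,0,0,0.3,0,0,0,0,0,0,0.3,0,0,0,0,0,0,0.3,0,0,0,0,0,0,0.3,0,0,0,0,0,0,0.3,0,0,0,0,0,0,0.3]}}

```text
time_s: 19.72
position: [0.4283, -0.0145, 0.0091]
orientation: [3.142, 0.0, 1.454]
contact_force: [-0.3, -1.3, -0.0]
opening: 0.0496
```

```bash
python3 - <<'E'
from h import *
s=sense();print(s['position'],s['orientation'],s['opening'])
S=cv2.cvtColor(camera("scene"),cv2.COLOR_RGB2BGR)
T=cv2.cvtColor(camera("top"),cv2.COLOR_RGB2BGR);cv2.imwrite("pics/scene4.png",S);cv2.imwrite("pics/top4.png",T)
T3=cv2.imread("pics/top3.png")
cv2.imwrite("pics/c13.png",cv2.resize(S[140:240,170:270],(600,600),interpolation=cv2.INTER_CUBIC))
cv2.imwrite("pics/c14.png",np.hstack([cv2.resize(T3[170:250,320:400],(400,400),interpolation=cv2.INTER_CUBIC),cv2.resize(T[170:290,290:410],(400,400),interpolation=cv2.INTER_CUBIC)]))
E
```

```text
[ 0.42827408 -0.01451081  0.00911852] [3.14150748e+00 4.92164659e-06 1.45393401e+00] 0.04961297219052746
```

View pics/c13.png

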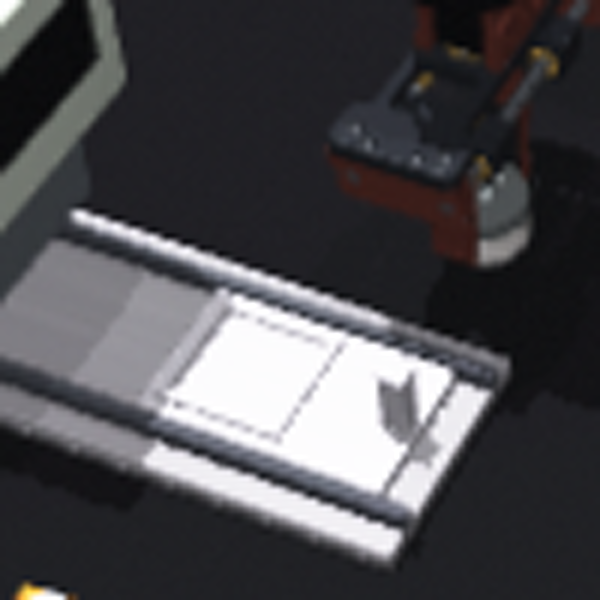

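View pics/c14.png

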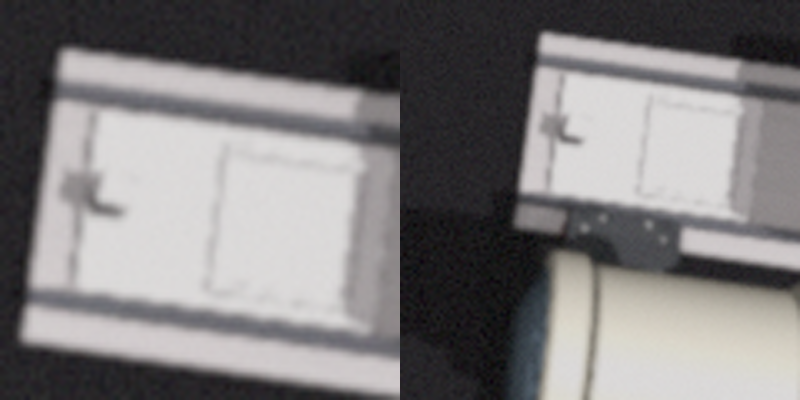

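```bash
python3 - <<'E'
from h import *
np.set_printoptions(precision=4,suppress=True)
u=np.array([-.1132,-.9936,0])
for n,p,q in(("top",(377.2,216.4),(337,209.6)),("scene",(212.7,202),(240.2,212.3))):
    print(n,"pocket",pl(n,p,.02),"via edge",pl(n,q,.02)+.09*u)
# pot outline predicted in scene crop
a=np.linspace(0,2*np.pi,48,endpoint=False)
S=cv2.imread("pics/scene4.png");c=cv2.resize(S[170:200,235:265],(600,600),interpolation=cv2.INTER_CUBIC)
for z in(.028,.0):
  for t in a:
    p=(proj("scene",(.4283+.025*np.cos(t),-.0145+.025*np.sin(t),z))+.5-[235,170])*20
    cv2.circle(c,tuple(int(v) for v in p),2,(0,255,0),-1)
cv2.imwrite("pics/c15.png",c)
E
```

```text
top pocket [ 0.563 -0.084  0.02 ] via edge [ 0.5654 -0.0866  0.02  ]
scene pocket [ 0.5678 -0.0767  0.02  ] via edge [ 0.5697 -0.078   0.02  ]
```

View pics/c15.png

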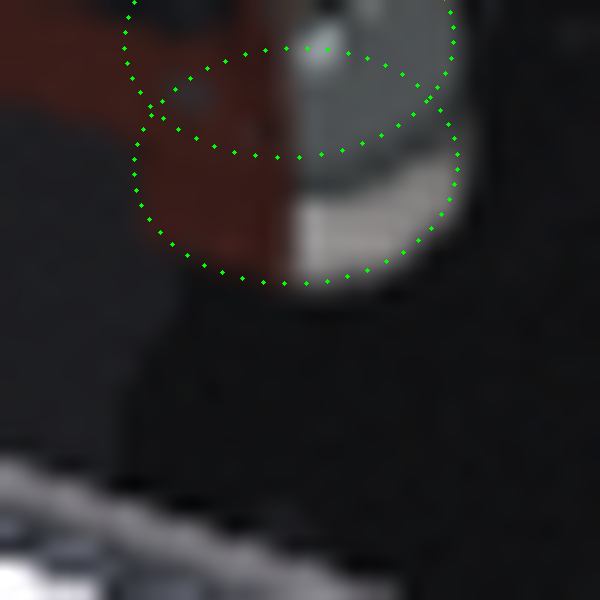

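```bash
python3 - <<'E'
from h import *
np.set_printoptions(precision=4,suppress=True)
u=np.array([-.1132,-.9936,0])
print(pl("scene",(211.7,201),.02),pl("scene",(239.2,211.3),.02)+.09*u)
print(pl("top",(376.7,215.9),.02),pl("top",(336.5,209.1),.02)+.09*u)
# independent: used pot in tray known TCP (.6275,.2753,.032 lid): top0-type bias check via placed used pot
T=cv2.imread("pics/top4.png");h=cv2.cvtColor(T[150:220,180:250],cv2.COLOR_BGR2HSV)
cv2.imwrite("pics/c16.png",np.hstack([cv2.resize(T[150:220,180:250],(400,400),interpolation=cv2.INTER_CUBIC)]))
print((proj("top",(.6275,.2753,.032))+.5-[180,150])*400/70)
E
```

```text
[ 0.5652 -0.0809  0.02  ] [ 0.5671 -0.0819  0.02  ]
[ 0.5641 -0.0829  0.02  ] [ 0.5665 -0.0855  0.02  ]
[188.2053 185.8784]
```

View pics/c16.png

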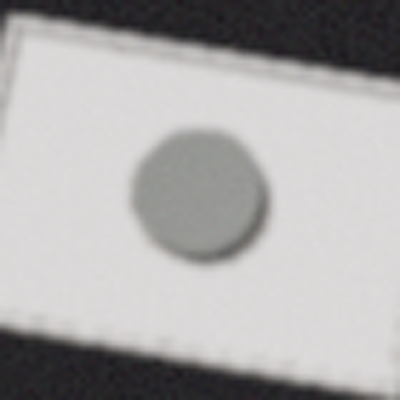

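>>> {"api": "servo_tool", "payload": {"commands": [0,0,-1,0,0,0,0.3,0,0,-3,0,0,0,0.3,0,0,-3,0,0,0,0.3,-0.5,1.5,-1,0,0,0,0.3,-1,3,0,0,0,0,0.3,-1,3,0,0,0,0,0.3,-1,3,0,0,0,0,0.3,-1,2.6,0,0,0,0,0.3,-0.6,1.5,0,0,0,0,0.3,0,0,0,0,0,0,0.3]}}

```text
time_s: 20.65
position: [0.5691, -0.0836, 0.0889]
orientation: [-3.142, 0.0, 1.453]
contact_force: [-0.3, -0.1, -0.5]
opening: 0.0502
```

>>> {"api": "servo_tool", "payload": {"commands": [0,0,1.5,0,0,0,0.3,0,0,1.5,0,0,0,0.3,0,0,1,0,0,0,0.3,0,0,0,0,0,0,0.3,0,0,0,0,0,0,0.3]}}

```text
time_s: 21.07
position: [0.5665, -0.0818, 0.0489]
orientation: [-3.14, -0.0, 1.454]
contact_force: [-0.5, 0.2, -0.2]
opening: 0.0497
```

```bash
python3 - <<'E'
from h import *
s=sense();print(s['position'],s['orientation'],s['opening'],delta((.5672,-.082,.0295)))
S=cv2.cvtColor(camera("scene"),cv2.COLOR_RGB2BGR);cv2.imwrite("pics/scene5.png",S)
cv2.imwrite("pics/c17.png",cv2.resize(S[165:225,180:240],(600,600),interpolation=cv2.INTER_CUBIC))
E
```

```text
[ 0.56646738 -0.0817539   0.04885185] [-3.14014760e+00 -1.84995826e-04  1.45430861e+00] 0.049741817865632754 [-0.02  0.08  1.94]
```

View pics/c17.png

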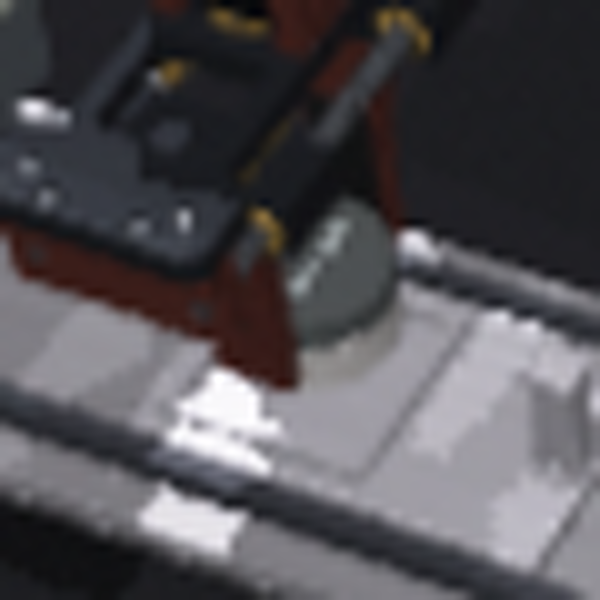

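>>> {"api": "servo_tool", "payload": {"commands": [0,0,0.9,0,0,0,0.3,0,0,0.5,0,0,0,0.3,0,0,0.3,0,0,0,0.3,0,0,0,0,0,0,0.3,0,0,0,0,0,0,0.3]}}

```text
time_s: 21.53
position: [0.5671, -0.0821, 0.0318]
orientation: [-3.141, -0.0, 1.454]
contact_force: [0.3, -0.1, -0.3]
opening: 0.0496
```

>>> {"api": "servo_tool", "payload": {"commands": [0,0,0.2,0,0,0,0.3,0,0,0.1,0,0,0,0.3,0,0,0,0,0,0,0.3,0,0,0,0,0,0,0.3]}}

```text
time_s: 21.87
position: [0.5674, -0.0822, 0.0292]
orientation: [3.141, 0.0, 1.454]
contact_force: [0.7, -0.5, -1.0]
opening: 0.0499
```

>>> {"api": "servo_tool", "payload": {"commands": [0,0,0,0,0,0,0.9,0,0,0,0,0,0,0.9,0,0,0,0,0,0,0.9,0,0,0,0,0,0,0.9,0,0,0,0,0,0,0.9,0,0,-1,0,0,0,0.9,0,0,-3,0,0,0,0.9,0,0,-4,0,0,0,0.9,2,0,-2,0,0,0,0.9,4,0,0,0,0,0,0.5]}}

```text
time_s: 22.7
position: [0.577, -0.0255, 0.1372]
orientation: [3.13, 0.002, 1.449]
contact_force: [0.7, -0.1, 0.7]
opening: 0.0751
```

>>> {"api": "servo_tool", "payload": {"commands": [4,0,0,0,0,0,0.5,3,0,0,0,0,0,0.5,2,0,0,0,0,0,0.5,0,0,0,0,-7,0,0.5,0,0,0,0,-7,0,0.5,0,0,0,0,-7,0,0.5,0,0,0,0,-7,0,0.5,0,0,0,0,-7,0,0.5,0,0,0,0,0,0,0.5]}}

```text
time_s: 23.45
position: [0.5836, 0.0699, 0.1256]
orientation: [-3.134, 0.617, 1.463]
contact_force: [-0.7, 1.1, -0.2]
opening: 0.0441
```

```bash
python3 - <<'E'
from h import *
s=sense();print(s['position'],s['orientation'],s['opening'],delta((.5754,-.0132,.035)))
S=cv2.cvtColor(camera("scene"),cv2.COLOR_RGB2BGR);cv2.imwrite("pics/scene6.png",S)
T=cv2.cvtColor(camera("top"),cv2.COLOR_RGB2BGR)
cv2.imwrite("pics/c18.png",np.hstack([cv2.resize(S[150:240,175:265],(400,400),interpolation=cv2.INTER_CUBIC),cv2.resize(T[170:270,310:410],(400,400),interpolation=cv2.INTER_CUBIC)]))
E
```

```text
[0.58361605 0.06991327 0.12555749] [-3.13408367  0.6172075   1.46321485] 0.04410419050887494 [-1.57  0.17 12.22]
```

View pics/c18.png

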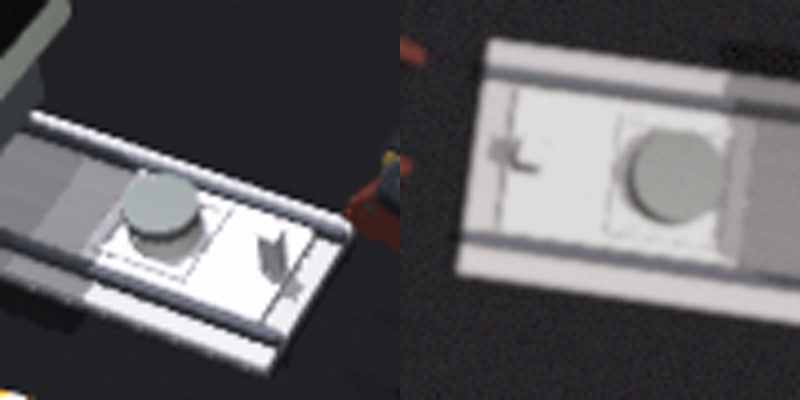

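>>> {"api": "servo_tool", "payload": {"commands": [0,0,0,0,0,0,0.5]}}

```text
time_s: 23.63
position: [0.5852, 0.0665, 0.1301]
orientation: [3.14, 0.608, 1.452]
contact_force: [1.1, 0.2, -0.1]
opening: 0.044
```

```bash
python3 - <<'E'
from h import *
s=sense();print(s['position'],s['orientation'],s['opening'],delta((.5754,-.0132,.0355)))
E
```

```text
[0.58515583 0.06646911 0.13005415] [3.1399916  0.60763434 1.45234473] 0.04395853996619604 [-1.19 -0.05 12.35]
```

>>> {"api": "servo_tool", "payload": {"commands": [-0.6,0,2.5,0,0,0,0.5,-0.6,0,3,0,0,0,0.5,0,0,3,0,0,0,0.5,0,0,2.5,0,0,0,0.5,0,0,1.3,0,0,0,0.5,0,0,0,0,0,0,0.5,0,0,0,0,0,0,0.5]}}

```text
time_s: 24.22
position: [0.5757, -0.0139, 0.0365]
orientation: [3.14, 0.61, 1.451]
contact_force: [-0.5, 0.3, -1.0]
opening: 0.0439
```

>>> {"api": "servo_tool", "payload": {"commands": [0,0,0,0,0,0,0,0,0,0,0,0,0,0,0,0,0,0,0,0,0,0,0,0,0,0,0,0,0,0,0,0,0,0,0], "force": 30}}

```text
time_s: 24.63
position: [0.5758, -0.0124, 0.0357]
orientation: [3.141, 0.611, 1.454]
contact_force: [-0.3, 2.2, 2.1]
opening: 0.0137
```

>>> {"api": "servo_tool", "payload": {"commands": [-0.41,0,0.29,0,0,0,0,-0.82,0,0.57,0,0,0,0,-1.23,0,0.86,0,0,0,0,-1.64,0,1.15,0,0,0,0,-1.64,0,1.15,0,0,0,0,-1.64,0,1.15,0,0,0,0,-1.64,0,1.15,0,0,0,0,-1.23,0,0.86,0,0,0,0,-0.82,0,0.57,0,0,0,0,-0.41,0,0.29,0,0,0,0]}}

```text
time_s: 25.47
position: [0.5594, -0.1525, 0.0357]
orientation: [3.14, 0.61, 1.453]
contact_force: [0.3, 5.6, 3.8]
opening: 0.0143
```

>>> {"api": "servo_tool", "payload": {"commands": [0,0,0,0,0,0,0,-0.25,0,0.17,0,0,0,0,-0.25,0,0.17,0,0,0,0,0,0,0,0,0,0,0]}}

```text
time_s: 25.8
position: [0.559, -0.1575, 0.0357]
orientation: [3.14, 0.61, 1.454]
contact_force: [0.8, 3.0, 2.8]
opening: 0.0138
```

>>> {"api": "servo_tool", "payload": {"commands": [-0.16,0,0.11,0,0,0,0,-0.16,0,0.11,0,0,0,0,0,0,0,0,0,0,0]}}

```text
time_s: 26.05
position: [0.5586, -0.1611, 0.0357]
orientation: [3.14, 0.61, 1.455]
contact_force: [0.7, 5.2, 3.3]
opening: 0.0138
```

>>> {"api": "servo_tool", "payload": {"commands": [-0.16,0,0.11,0,0,0,0,-0.16,0,0.11,0,0,0,0,0,0,0,0,0,0,0]}}

```text
time_s: 26.3
position: [0.5588, -0.1633, 0.0357]
orientation: [3.139, 0.607, 1.455]
contact_force: [1.9, 10.9, 4.4]
opening: 0.0136
```

>>> {"api": "servo_tool", "payload": {"commands": [-0.16,0,0.11,0,0,0,0,0,0,0,0,0,0,0,0,0,0,0,0,0,0]}}

```text
time_s: 26.55
position: [0.5589, -0.1634, 0.0357]
orientation: [3.139, 0.605, 1.456]
contact_force: [0.9, 19.9, 7.2]
opening: 0.0138
```

>>> {"api": "servo_tool", "payload": {"commands": [-0.16,0,0.11,0,0,0,0,0,0,0,0,0,0,0,0,0,0,0,0,0,0]}}

```text
time_s: 26.8
position: [0.5589, -0.1638, 0.0357]
orientation: [3.139, 0.602, 1.456]
contact_force: [-0.1, 26.7, 9.3]
opening: 0.0137
```

```bash
python3 - <<'E'
from h import *
s=sense();print(s['position'],s['contact_force'])
S=cv2.cvtColor(camera("scene"),cv2.COLOR_RGB2BGR);cv2.imwrite("pics/scene7.png",S)
T=cv2.cvtColor(camera("top"),cv2.COLOR_RGB2BGR)
cv2.imwrite("pics/c19.png",np.hstack([cv2.resize(S[130:230,140:240],(400,400),interpolation=cv2.INTER_CUBIC),cv2.resize(T[160:270,360:470],(400,400),interpolation=cv2.INTER_CUBIC)]))
E
```

```text
[ 0.5589021  -0.16379329  0.03572527] [-0.14954991 26.67030478  9.27112025]
```

View pics/c19.png

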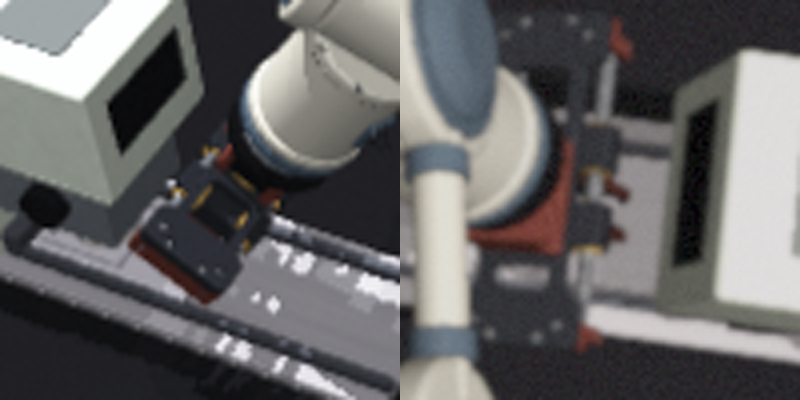

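>>> {"api": "servo_tool", "payload": {"commands": [0.33,0,-0.23,0,0,0,0,0,0,0,0,0,0,0]}}

```text
time_s: 27.07
position: [0.5585, -0.1637, 0.0358]
orientation: [3.14, 0.609, 1.456]
contact_force: [-0.1, 9.0, 5.6]
opening: 0.014
```

>>> {"api": "servo_tool", "payload": {"commands": [0,0,0,0,0,0,0.4,0,0,0,0,0,0,0.4,0,0,0,0,0,0,0.4,0,0,0,0,0,0,0.4]}}

```text
time_s: 27.4
position: [0.557, -0.1663, 0.0347]
orientation: [-3.14, 0.611, 1.454]
contact_force: [-0.0, -0.0, 0.1]
opening: 0.0345
```

Retreat along the tool axis and check.

>>> {"api": "servo_tool", "payload": {"commands": [0,0,-1.5,0,0,0,0.4,0,0,-2.5,0,0,0,0.4,0,0,-3,0,0,0,0.4,0,0,-4,0,0,0,0.4,0,0,-4,0,0,0,0.4,3,0,-4,0,0,0,0.4,3,0,-3,0,0,0,0.4,3,0,-3,0,0,0,0.4,3,0,-2,0,0,0,0.4,0,0,0,0,0,0,0.4]}}

```text
time_s: 28.23
position: [0.5863, 0.0818, 0.1837]
orientation: [-3.14, 0.609, 1.46]
contact_force: [0.6, -0.7, -0.1]
opening: 0.0351
```

```bash
python3 - <<'E'
from h import *
s=sense();print(s['position'],s['contact_force'])
S=cv2.cvtColor(camera("scene"),cv2.COLOR_RGB2BGR);cv2.imwrite("pics/scene8.png",S)
T=cv2.cvtColor(camera("top"),cv2.COLOR_RGB2BGR);cv2.imwrite("pics/top8.png",T)
cv2.imwrite("pics/c20.png",np.hstack([cv2.resize(S[150:220,140:210],(400,400),interpolation=cv2.INTER_CUBIC),cv2.resize(T[180:250,385:455],(400,400),interpolation=cv2.INTER_CUBIC)]))
E
```

```text
[0.58626702 0.08178026 0.18372092] [ 0.59181903 -0.73712458 -0.1105052 ]
```

View pics/c20.png

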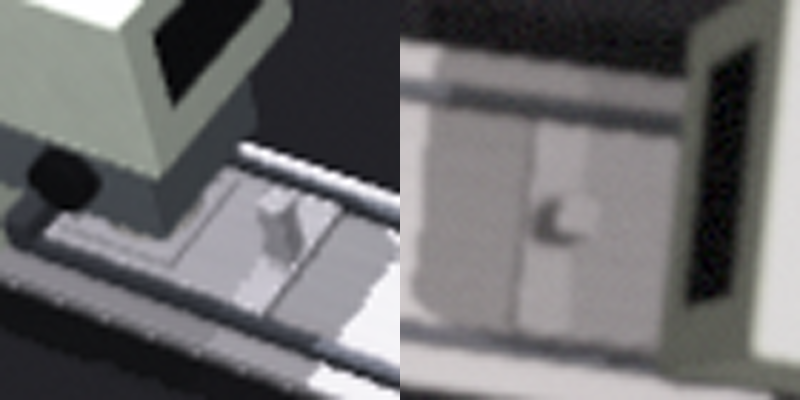

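View pics/scene8.png

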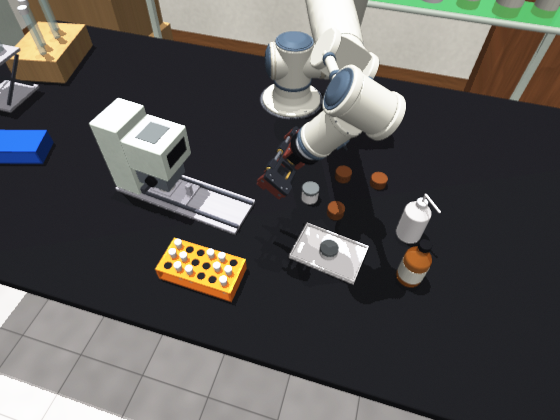

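```bash
python3 - <<'E'
from h import *
e=pl("top",(406.4,217.7),.02);f=pl("top",(327.95,208.85),.012)
print(e,f,np.linalg.norm((e-f)[:2]))
e=pl("scene",(140+310/5.714-.5,150+258/5.714-.5),.02)
f=(pl("scene",(254.3,201.5),.012)+pl("scene",(235,231.5),.012))/2
print(e,f,np.linalg.norm((e-f)[:2]))
E
```

```text
[ 0.56181783 -0.14665553  0.02      ] [0.57783434 0.02186164 0.012     ] 0.16927659083422442
[ 0.55827154 -0.13989946  0.02      ] [0.58279095 0.02616896 0.012     ] 0.16786875859932407
```

>>> {"api": "servo_tool", "payload": {"commands": [0,0,0,0,0,0,0.4,0,0,0,0,0,0,0.4,0,0,0,0,0,0,0.4]}}

```text
time_s: 28.58
position: [0.5857, 0.0747, 0.185]
orientation: [3.141, 0.611, 1.452]
contact_force: [-0.3, -0.5, -0.6]
opening: 0.0349
```

```bash
python3 -c "
from rig import *
print(job_done())"
```

```text
the job is handed in; nothing more can be done
None
```

I handed the job in at about 28.6 s of the 67 s allowed; the hand-in reports no verdict.

**What I did:**
- I drew the carrier out by its tab with the tool leaning back 35°, and stood the measured pot in the return tray.
- I picked up the fresh low pot and set it down once on the bench. I gripped it again turned 90° so that it sat centred in the fingers, then stood it in the pocket.
- I pushed the carrier in by its tab until it stopped moving while the push force rose to about 27 N, then let go and backed away.

**Last checks:**
- **Carrier:** its front edge measures 169 mm (top camera) and 168 mm (scene camera) from the station's front edge. Fully home is 170 mm.
- **Fresh pot:** it went below lip height without contact, down to the pocket floor, and both views before the push showed it standing inside the lip. After the push the head hides it, so I did not see it there.
- **Measured pot:** it stands upright near the middle of the tray.
- **Other objects:** the last scene picture shows the tall pot, rack and bottles apparently in their starting places; I did not measure this. The pictures and forces showed no contact with the head.
- **Robot:** it was clear of everything, with no force beyond sensor noise.

**What disagreed:** the two cameras' raw positions differed by 4–8 mm in places. I brought them into line using known gripper and pot positions.

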